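# Empty the counter's spent pens and glue bottles through the take-back hopper

## Robot

A 6-joint arm with a two-finger parallel gripper is mounted at the origin on the work surface. World frame = base frame: x ahead of the robot, y to its left, z up, the work surface at z = 0. Lengths are in m, angles in degrees, forces in N, time in s.
With the tool pointing down it reaches from about 0.275 to 0.975 m from the base axis. Payload 8.4 kg.
Tool frame: the origin (TCP) lies midway between the tips of the shut fingers; the grasp point (between the pads) lies 19 mm behind it; z points along the fingers, y is the line along which they close (so a half turn about z gives the same grasp; the last joint's range is limited). The gripper opens to 92 mm and grips with 3 to 60 N. Pads are 20 mm wide; open, the fingers measure 128 mm over their backs; the gripper's body (75 mm by 189 mm) begins 69 mm behind the grasp point.
Start: joints at [68.961, 20.225, 93.587, -0, 66.188, -0.138], TCP at [0.223, 0.584, 0.215] pointing down, gripper open.
Joint ranges: [-150.9, 150.9], [-52.94, 120.26], [3.33, 152.33], [-74.26, 254.26], [0, 154.13], [-172.89, 172.89]. Speed limits (degrees/s): [127.2, 127.2, 159.86, 180, 180, 180].

## Interface

Orientations are given as [roll, pitch, yaw] about the fixed x, y, z axes, in that order (R = Rz(yaw) Ry(pitch) Rx(roll)).
In Python, from station import arm, viewer, spotter gives the robot as it stands.
- The arm moves only by the tool play_rows, never from a script. Its argument "moves" is a list that holds one entry, the list of rows, each a list of 5 numbers: the gripper's target within -1 to 1 (shut at 1, half-way at 0, fully open at -1), then the shift along the tool's x, y, z normalised to -1 to 1, where 1 is 25 mm, then the turn about the tool's z normalised to -1 to 1, where 1 is 4 degrees. A call has 1 to 12 rows; each row shifts and turns the commanded pose from where the row before left it, along the tool's axes as they then stand; what a row does not reach is not made up. A row lasts 1/10 s, in which the tool goes at most 50 mm and 8.59 degrees, less where a joint would pass 70% of its speed; a pose out of reach is approached as far as the arm can. A call with a number of a shift or a turn outside -1 to 1 is refused whole. A call with a gripper value outside its range is refused whole. The fingers move at their own pace and stop on an object; "newtons" is the grip in N (left out, the last holds). Time passes only in rows, so rows that do not move let the fingers close. It gives the time, the measured TCP pose, the force, the opening and the grip force at its end, in the units of the state.
- arm.get_state(): the state, without advancing time (a new reading comes with each control period).
- viewer.snapshot(name): name is "scene" or "side" or "wrist"; returns a dict with "image" (384x512x3 uint8, red, green, blue), "z_map" (384x512 float32, m along the optical axis (not along the pixel's ray), 0 where there is no reading), "fovy" (degrees; the focal length in pixels is half the picture's height over the tangent of half this angle, whatever the lens; pixels are square), "cx", "cy" (the principal point, pixels), "R" (3x3) and "t" (3): a world point X has camera coordinates R X + t. Camera axes: x right, y down, z forward; pixel columns grow to the right and rows downward; lengths in m; the calibration is good to about 2 mm. A picture is of the moment at which its call begins.
- arm.close_job(): hands the job in; it is judged then, once.
Trained networks look in a picture, given as the dict that the camera call returned (one of the last four; its "shot" number tells which), for a name from the list of things; names that differ only in an ending like _2 or _b are one class to them, and where a whole thing is asked for, a point or a joint stands for the part that bears it (a point fixed in the world has none). Each returns a list of dicts, best first, with "p" (0 to 1); they miss things now and then, are a little off and sometimes report something else, mostly with a low value. They report only what shows in the picture. A call takes as long as a camera call. They do not tell look-alikes from the thing itself.
- spotter.spot_in(picture, name): "at" ([x, y, z] in m, in the coordinates of the camera as it stood for that picture, good to about 4 mm: the middle of the surface that is visible of it).
- spotter.masks_of(picture, name): "region" (384x512 bool, what is visible of it).
- spotter.spot_point(picture, name): "at" ([x, y, z] in m, in the coordinates of the camera as it stood for that picture, good to about 4 mm: a listed point, or the origin of a listed thing).
The state is a dict: "time": time; "joint_pos": joint angles; "qvel": joint speeds; "joint_efforts": joint torques, N m; "ee_pos": TCP position; "tool_rot": TCP orientation; "force": force on the tool from outside, world axes, zero at the start; "moment": the same for the moment, N m; "finger_gap": finger opening in m; "grip_force": force on a finger pad.
Only numpy, scipy, OpenCV 4.12 (cv2) and the standard library are available. Lean on these libraries where they do the work, as an engineer would, in place of code of your own. Each camera call takes 0.05 s, during which the arm holds its last target. There are 200 camera calls.

## Task

Feed the take-back bank on the shop counter: load every used-up flat highlighter and empty white-glue bottle lying on the counter into its yellow tipping bucket, draw the bolt that locks the bucket, push the bucket right over past its catch so that the whole load drops into the clear bin, and let it swing back home. Then shoot the bolt fully home again, and leave the sticky-note cube and the tape roll on the counter where they are.

Things in the scene. Friction and masses are not known exactly. Their poses are not given: they have to be found in the camera images.
- bank: the fixed take-back bank: grey base plate, green uprights at x +-106 mm (y +-30, 223 mm high; the one at -x carries the sprung catch, to 281 mm high and in to x -81), yellow tipping bucket between them, clear bin at +y. Origin: on the counter, below the middle of the bucket's hinge axis, which runs along the bank's x 190 mm up; the bucket dumps towards +y. Base plate x +-113, y -120 to 290
- bin_floor (a point): centre of the clear collecting bin's floor, fixed on the bank, bank axes, 10 mm above the counter. Inside the bin: x +-95, y -149 to 149 mm from here; rear wall (green, under the bucket) 104 mm high, the others 90 to 210; a clear lid covers it, sloping from y 4 (210 mm up) to y 151 (130 mm up)
- bucket (a joint): tilt of the bucket in rad: 0 = home, mouth up; grows as it tips to the bank's +y; stop at 1.85. With the bolt drawn, a sprung catch yields at 0.05 to 0.15 rad to a level push of 9 to 16 N on the bar; then a spring (0.3 N m at home, 0.57 at the stop) resists, and on release swings it back over the catch by itself. The load slides out surely only when held beyond 1.7 for a second
- bucket_hinge (a point): middle of the bucket's hinge axis; axes turn with the bucket, and equal the bank's at home. In them: rear wall at y -100 up to z 70 mm; floor at z -60 from y -100 to 0; front wall slopes from (y 0, z -60) to the pouring lip (y 95, z 40); inside 150 mm wide in x; side walls up to z 40 to 60. Sheet 4 mm thick
- bucket_floor (a point): centre of the bucket's inner floor (100 mm along y, 150 along x), same axes as bucket_hinge; 130 mm above the counter at home. The mouth above is open, about 150 x 180 mm, its rim 230 to 260 mm above the counter
- push_bar (a point): middle of the bucket's black push bar: 12 mm round, 124 mm long along the bank's x, 10 mm clear behind the rear wall's top (y -120, z 80 mm from bucket_hinge; 270 mm above the counter at home). Moves with the bucket on a 144 mm arc about the hinge, up and over towards +y: push it from behind, on its -y side
- bolt (a joint): travel of the barrel bolt in m: 0 = shot fully home in the bucket's keeper, 0.045 = fully drawn; clear of the keeper beyond 0.016. Slides along the bank's x (drawn towards +x), friction about 2 N, stays where left. While it is in the keeper the bucket cannot tip; it enters only with the bucket home
- bolt_knob (a point): on the axis of the bolt's upright knob, a 16 mm round post with an 18 mm red ball crown whose top is 15 mm above this point. At bank x 140 mm + bolt travel, y -60, 248 mm above the counter. The post is free from here 33 mm down to the rod (10 mm round, along the bank's x); the bracket (bank x 109 to 217, y -80 to -40) with its two saddles reaches up to 29 mm below this point
- marker1_mid (a point): used-up flat highlighter, 112 x 28 x 18 mm (its x, y, z), about 30 g, yellow barrel with a black cap; this point is its centre, x runs along the pen towards the cap. Lies flat on the counter at the start. None if absent
- marker2_mid (a point): used-up flat highlighter, 112 x 28 x 18 mm (its x, y, z), about 30 g, pink barrel with a black cap; this point is its centre, x runs along the pen towards the cap. Lies flat on the counter at the start. None if absent
- marker3_mid (a point): used-up flat highlighter, 112 x 28 x 18 mm (its x, y, z), about 30 g, green barrel with a black cap; this point is its centre, x runs along the pen towards the cap. Lies flat on the counter at the start. None if absent
- marker4_mid (a point): used-up flat highlighter, 112 x 28 x 18 mm (its x, y, z), about 30 g, orange barrel with a black cap; this point is its centre, x runs along the pen towards the cap. Lies flat on the counter at the start. None if absent
- bottle1_mid (a point): empty flat white-glue bottle, white with a blue band and an orange cone tip, lying flat, about 40 g; the body is 84 x 46 x 26 mm (its x, y, z) and the nozzle sticks out 36 mm further along +x; this point is the centre of the 84 mm body. None if absent
- bottle2_mid (a point): empty flat white-glue bottle, white with a blue band and an orange cone tip, lying flat, about 40 g; the body is 84 x 46 x 26 mm (its x, y, z) and the nozzle sticks out 36 mm further along +x; this point is the centre of the 84 mm body. None if absent
- notes: sticky-note cube, 74 x 74 x 45 mm, striped in pastel colours, origin centre of underside; stock, to be left alone
- tape: brown roll of packing tape lying flat, 72 mm across, 46 mm high, origin centre of underside; stock, to be left alone
Not all that is in view belongs to the job. Leave any purple or turquoise look-alike of the part that bears marker3_mid alone.

How it is judged:
By the outcome, as a careful person would: the job done as asked, in the order asked, and still so for the second after the job is handed in, with the robot touching nothing.
Of marker1, marker2, marker3, marker4, bottle1, bottle2 only 4 to 6 are there at a start; the rules pass over those that are not, and their reading is None.
At some moment in a run one of marker1, marker2, marker3, marker4, bottle1, bottle2 may be knocked a few centimetres aside while the robot is not near it.
Once in a run the grip may slacken for a moment while it holds something.
It also fails if it takes over 210 s, if anything falls off the work surface, if the arm or the gripper's body presses on something with over 40 N, if the wrist force passes 120 N, or if a joint passes its speed limit or range.

## Working session

There is one attempt and no reset: what is moved stays moved. The work goes in short steps, Python scripts to look and compute and a tool call to move; the robot and the scene stay as the last step left them, time stands still between calls to the robot, and variables do not carry over. Pictures are saved under pics/ and viewed, at most 14 in all, crops included, and the job is handed in when it is done.

Besides the shell and the picture viewer there is one more tool, called after "Request:" as name(argument=value, ...), one argument or row to a line, values as JSON. play_rows: Moves the arm, as the interface text tells. Its arguments: {"type":"object","properties":{"moves":{"type":"array","items":{"type":"array","items":{"type":"array","items":{"type":"number","minimum":-1,"maximum":1}}}},"newtons":{"type":"number"}},"required":["moves"]}

```bash
mkdir -p pics
cat > h.py <<'E'
import numpy as np, cv2
from station import arm, viewer, spotter
def world(p,at): return p["R"].T@(np.array(at)-p["t"])
def pix(p,X):
    c=p["R"]@np.array(X)+p["t"]; f=192/np.tan(np.radians(p["fovy"]/2)); return np.round([p["cx"]+f*c[0]/c[2],p["cy"]+f*c[1]/c[2]])
def cloud(p):
    f=192/np.tan(np.radians(p["fovy"]/2)); v,u=np.mgrid[:384,:512]; z=p["z_map"]
    c=np.stack([(u-p["cx"])/f*z,(v-p["cy"])/f*z,z],-1); return (c-p["t"])@p["R"]
def save(p,n): cv2.imwrite("pics/"+n,p["image"][:,:,::-1])
E
python3 - <<'E'
from h import *
names="bin_floor bucket_hinge bucket_floor push_bar bolt_knob marker1_mid marker2_mid marker3_mid marker4_mid bottle1_mid bottle2_mid notes tape bank".split()
ims=[]
for c in ["scene","side"]:
    p=viewer.snapshot(c); ims.append(p["image"]); save(p,c+"0.png"); print(c)
    for n in names:
        print(n,[(round(d["p"],2),world(p,d["at"]).round(3).tolist(),pix(p,world(p,d["at"])).tolist()) for d in spotter.spot_point(p,n)[:3]])
print(arm.get_state())
E
```

```text
scene
bin_floor [(0.91, [0.476, 0.36, 0.01], [345.0, 169.0])]
bucket_hinge [(0.83, [0.475, 0.226, 0.185], [320.0, 149.0])]
bucket_floor [(0.9, [0.475, 0.175, 0.132], [306.0, 169.0])]
push_bar [(0.85, [0.48, 0.1, 0.265], [290.0, 149.0])]
bolt_knob [(0.47, [0.617, 0.17, 0.249], [344.0, 171.0])]
marker1_mid [(0.72, [0.6, -0.433, 0.011], [157.0, 340.0]), (0.57, [0.468, -0.184, 0.0], [209.0, 256.0])]
marker2_mid []
marker3_mid [(0.91, [0.471, -0.296, 0.007], [176.0, 276.0]), (0.88, [0.302, -0.275, 0.012], [152.0, 233.0]), (0.81, [0.295, -0.458, 0.006], [95.0, 265.0])]
marker4_mid [(0.72, [0.596, -0.175, 0.009], [238.0, 283.0])]
bottle1_mid [(0.91, [0.439, -0.072, 0.015], [234.0, 227.0])]
bottle2_mid [(0.7, [0.451, -0.424, 0.014], [132.0, 296.0]), (0.59, [0.463, -0.185, -0.0], [208.0, 255.0])]
notes [(0.88, [0.466, -0.185, 0.002], [209.0, 255.0])]
tape [(0.66, [0.599, -0.061, -0.003], [270.0, 264.0])]
bank [(0.57, [0.478, 0.227, 0.002], [316.0, 190.0])]
side
bin_floor []
bucket_hinge [(0.68, [0.477, 0.227, 0.187], [277.0, 239.0])]
bucket_floor [(0.74, [0.481, 0.177, 0.126], [270.0, 239.0])
[... 857 characters left out ...]
008], [259.0, 205.0])]
{'time': 1.5, 'joint_pos': array([ 6.89617066e+01,  2.02268417e+01,  9.35860965e+01,  2.26409401e-03,
        6.61875689e+01, -1.38424714e-01]), 'qvel': array([ 0.02014052,  0.0196482 , -0.07488498,  0.07037666, -0.03642109,
       -0.06099539]), 'joint_efforts': array([-3.89010947e-04, -5.93754923e+01, -3.34567881e+01,  6.97399909e-02,
        1.58338045e-02, -1.82617424e-05]), 'ee_pos': array([0.22296152, 0.58389089, 0.21457356]), 'tool_rot': array([-1.79999498e+02, -2.07256749e-03,  1.59099217e+02]), 'force': array([-0.18769408, -0.20773456, -0.06222006]), 'moment': array([ 0.00789937, -0.02648083, -0.02677419]), 'grip_force': 0.0, 'finger_gap': 0.09177012531646525}
```

Run:
```python
import cv2
a=cv2.imread("pics/scene0.png"); cv2.imwrite("pics/s0b.png",cv2.resize(a[110:384,40:440],None,fx=2,fy=2,interpolation=cv2.INTER_CUBIC))
```

```text
(no output)
```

View pics/s0b.png

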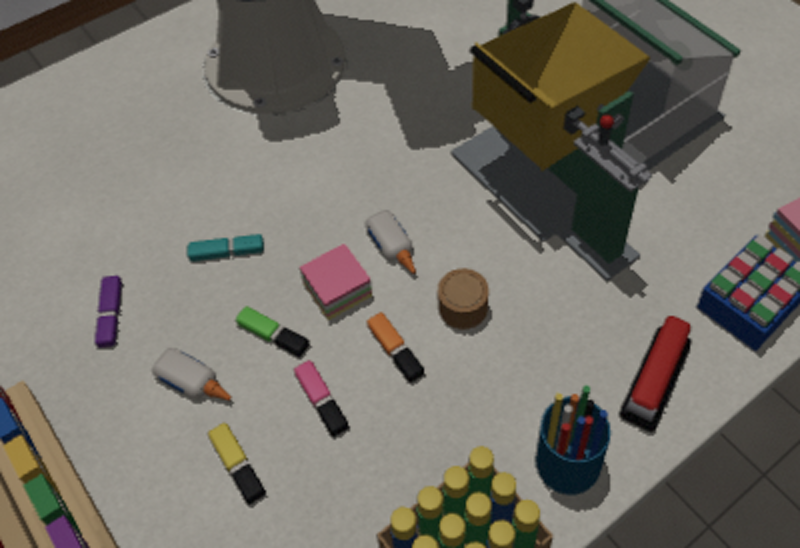

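The picture shows all six items: bottles at crop (390,237) and (190,373), and markers orange (395,347), pink (322,398), green (272,331), yellow (237,463). The purple and turquoise look-alikes are at (108,310) and (225,247). The bank's axes are roughly parallel to the world's.

```bash
cat >> h.py <<'E'
def pose(p,c,rad=0.075,lo=0.006,hi=0.04):
    W=cloud(p); d=np.hypot(W[...,0]-c[0],W[...,1]-c[1]); m=(p["z_map"]>0)&(d<rad)&(W[...,2]>lo)&(W[...,2]<hi)
    n,l,s,ce=cv2.connectedComponentsWithStats(m.astype(np.uint8))
    if n<2: return None
    k=max(range(1,n),key=lambda i:s[i,4]); q=W[l==k]; im=p["image"][l==k].astype(int)
    (cx,cy),(a,b),t=cv2.minAreaRect((q[:,:2]*1000).astype(np.float32))
    ev=np.linalg.svd(q[:,:2]-q[:,:2].mean(0),full_matrices=False)[2][0]; th=np.degrees(np.arctan2(ev[1],ev[0]))%180
    if a<b: t+=90
    return dict(c=(round(cx),round(cy)),size=(round(max(a,b)),round(min(a,b))),rect=round(t%180,1),pca=round(th,1),ztop=round(np.percentile(q[:,2],90)*1000),n=len(q))
def togo(x,y,z,yaw):
    s=arm.get_state(); e=s["ee_pos"]; w=s["tool_rot"][2]; t=np.radians(w); d=np.array([x,y,z])-e
    dy=(yaw-w+90)%180-90
    c=lambda a:[round(v,2) for v in ((d[0]*np.cos(a)+d[1]*np.sin(a))*40,(d[0]*np.sin(a)-d[1]*np.cos(a))*40,-d[2]*40)]
    print("tcp",e.round(4),"yaw",round(w,1),"j6",round(s["joint_pos"][5]),"gap",round(s["finger_gap"],4),"t",round(s["time"],1))
    print("  now-axes xyz units",c(t),"turn units",round(dy/4,2),"| after turn",c(np.radians(w+dy)))
E
python3 - <<'E'
from h import *
P=dict(yel=(.602,-.433),pink=(.595,-.297),grn=(.471,-.295),org=(.597,-.174),b1=(.445,-.072),b2=(.455,-.423))
for c in ["scene","side"]:
    p=viewer.snapshot(c)
    for k,v in P.items(): print(c,k,pose(p,v))
togo(.445,-.072,.33,100)
E
```

```text
scene yel {'c': (603, -433), 'size': (113, 28), 'rect': 176.1, 'pca': np.float64(176.4), 'ztop': 20, 'n': 473}
scene pink {'c': (596, -300), 'size': (112, 28), 'rect': 174.3, 'pca': np.float64(174.0), 'ztop': 20, 'n': 418}
scene grn {'c': (469, -297), 'size': (113, 28), 'rect': 22.0, 'pca': np.float64(21.6), 'ztop': 20, 'n': 377}
scene org {'c': (596, -177), 'size': (113, 28), 'rect': 176.2, 'pca': np.float64(176.2), 'ztop': 20, 'n': 384}
scene b1 {'c': (457, -75), 'size': (118, 47), 'rect': 175.4, 'pca': np.float64(173.3), 'ztop': 28, 'n': 420}
scene b2 {'c': (468, -416), 'size': (119, 48), 'rect': 23.7, 'pca': np.float64(23.8), 'ztop': 28, 'n': 566}
side yel {'c': (602, -428), 'size': (110, 37), 'rect': 175.5, 'pca': np.float64(176.0), 'ztop': 19, 'n': 143}
side pink {'c': (594, -294), 'size': (110, 34), 'rect': 171.2, 'pca': np.float64(173.9), 'ztop': 20, 'n': 156}
side grn {'c': (469, -290), 'size': (114, 34), 'rect': 23.4, 'pca': np.float64(21.9), 'ztop': 20, 'n': 147}
side org {'c': (595, -172), 'size': (111, 32), 'rect': 175.8, 'pca': np.float64(176.2), 'ztop': 19, 'n': 175}
side b1 {'c': (451, -141), 'size': (38, 11), 'rect': 176.5, 'pca': np.float64(179.8), 'ztop': 35, 'n': 45}
side b2 {'c': (465, -412), 'size': (116, 49), 'rect': 24.1, 'pca': np.float64(19.9), 'ztop': 27, 'n': 178}
tcp [0.223  0.5839 0.2146] yaw 159.1 j6 0 gap 0.0923 t 1.6
  now-axes xyz units [np.float64(-17.66), np.float64(-21.34), np.float64(-4.62)] turn units -14.77 | after turn [np.float64(-27.38), np.float64(4.19), np.float64(-4.62)]
```

Request:
play_rows(
  moves=[
    [[-1,0,0,-1,0],[-1,0,0,-1,0],[-1,0,0,-1,0],[-1,0,0,-1,0],[-1,0,0,-0.5,0]],
  ],
)

```text
time: 2.1
ee_pos: [0.2233, 0.5846, 0.3295]
tool_rot: [179.8, 0.0, 159.1]
force: [0.4, 0.4, -0.5]
finger_gap: 0.0922
grip_force: 0.0
```

Request:
play_rows(
  moves=[
    [[-0.35,-0.79,-0.977,0,0],[-0.35,-0.79,-0.977,0,0],[-0.35,-0.79,-0.977,0,0],[-0.35,-0.79,-0.977,0,0],[-0.35,-0.79,-0.977,0,0],[-0.35,-0.79,-0.977,0,0],[-0.35,-0.79,-0.977,0,0],[-0.35,-0.79,-0.977,0,0],[-0.35,-0.79,-0.977,0,0],[-0.35,-0.79,-0.977,0,0],[-0.35,-0.79,-0.977,0,0]],
  ],
)

```text
time: 3.2
ee_pos: [0.3301, 0.254, 0.3267]
tool_rot: [-180.0, -0.0, 159.1]
force: [-0.1, -0.2, 0.6]
finger_gap: 0.0623
grip_force: 0.0
```

Request:
play_rows(
  moves=[
    [[-0.35,-0.79,-0.977,0,0],[-0.35,-0.79,-0.977,0,0],[-0.35,-0.79,-0.977,0,0],[-0.35,-0.79,-0.977,0,0],[-0.35,-0.79,-0.977,0,0],[-0.35,-0.79,-0.977,0,0],[-0.35,-0.79,-0.977,0,0],[-0.35,-0.79,-0.977,0,0],[-0.35,-0.79,-0.977,0,0],[-0.35,-0.79,-0.977,0,0],[-0.35,-0.79,-0.977,0,0]],
  ],
)

```text
time: 4.3
ee_pos: [0.4372, -0.0745, 0.3267]
tool_rot: [-180.0, -0.0, 159.1]
force: [-0.0, 0.4, 0.0]
finger_gap: 0.0621
grip_force: 0.0
```

Request:
play_rows(
  moves=[
    [[-0.35,0,0,1,1],[-0.35,0,0,1,1],[-0.35,0,0,1,1],[-0.35,0,0,1,1],[-0.35,0,0,1,0],[-0.35,0,0,1,0],[-0.35,0,0,1,0],[-0.35,0,0,0,0]],
  ],
)

```text
time: 5.1
ee_pos: [0.4347, -0.0727, 0.1493]
tool_rot: [-179.8, -0.3, 143.1]
force: [-1.1, -0.2, -0.0]
finger_gap: 0.0621
grip_force: 0.0
```

Run:
```python
from h import *
p=viewer.snapshot("scene"); print(pose(p,(.455,-.074)))
p=viewer.snapshot("wrist"); print(pose(p,(.455,-.074))); save(p,"w1.png"); print(p["t"],p["R"].round(2).tolist())
togo(.439,-.0735,.010,175)
```

```text
{'c': (457, -76), 'size': (121, 47), 'rect': 172.8, 'pca': np.float64(173.5), 'ztop': 28, 'n': 420}
{'c': (455, -74), 'size': (119, 47), 'rect': 172.4, 'pca': np.float64(171.9), 'ztop': 27, 'n': 3352}
[-0.20255169 -0.39014616  0.22180134] [[0.6, 0.8, -0.0], [0.77, -0.58, 0.28], [0.22, -0.17, -0.96]]
tcp [ 0.4369 -0.0731  0.1521] yaw 143.1 j6 -63 gap 0.0621 t 5.2
  now-axes xyz units [np.float64(-0.08), np.float64(0.04), np.float64(5.69)] turn units 7.97 | after turn [np.float64(-0.09), np.float64(-0.01), np.float64(5.69)]
```

```bash
sed -i 's/round(dy\/4,2)/round(-dy\/4,2)/' h.py
```

Request:
play_rows(
  moves=[
    [[-0.35,0,0,0.7,-1],[-0.35,0,0,0.7,-1],[-0.35,0,0,0.7,-1],[-0.35,0,0,0.7,-1],[-0.35,0,0,0.7,-1],[-0.35,0,0,0.7,-1],[-0.35,0,0,0.6,-1],[-0.35,0,0,0.6,-0.35],[-0.35,0,0,0.45,0],[0.3,0,0,0,0],[0.3,0,0,0,0],[0.3,0,0,0,0]],
  ],
  newtons=15,
)

```text
time: 6.4
ee_pos: [0.4379, -0.0732, 0.0066]
tool_rot: [-180.0, 0.1, 172.5]
force: [-0.2, -0.5, -0.1]
finger_gap: 0.0457
grip_force: 15.0
```

Request:
play_rows(
  moves=[
    [[0.3,0,0,0,0],[0.3,0,0,0,0],[0.3,0,0,-1,0],[0.3,0,0,-1,0],[0.3,0,0,-1,0],[0.3,0,0,-1,0],[0.3,0,0,-1,0],[0.3,0,0,-1,0],[0.3,0,0,-1,0],[0.3,0,0,-1,0],[0.3,0,0,-1,0],[0.3,0,0,-1,0]],
  ],
)

```text
time: 7.6
ee_pos: [0.4368, -0.0731, 0.2571]
tool_rot: [-180.0, 0.0, 172.5]
force: [0.4, -0.6, -0.9]
finger_gap: 0.0457
grip_force: 15.0
```

Run:
```python
from h import *
togo(.47,.19,.33,180)
```

```text
tcp [ 0.4368 -0.0731  0.2571] yaw 172.5 j6 -92 gap 0.0457 t 7.6
  now-axes xyz units [np.float64(0.06), np.float64(10.61), np.float64(-2.92)] turn units -1.88 | after turn [np.float64(-1.33), np.float64(10.52), np.float64(-2.92)]
```

Request:
play_rows(
  moves=[
    [[0.3,0,0,-1,-1],[0.3,0,0,-1,-0.88],[0.3,-0.1,1,-0.9,0],[0.3,-0.1,1,0,0],[0.3,-0.1,1,0,0],[0.3,-0.1,1,0,0],[0.3,-0.1,1,0,0],[0.3,-0.1,1,0,0],[0.3,-0.1,1,0,0],[0.3,-0.1,1,0,0],[0.3,-0.1,1,0,0],[0.3,0,1,0,0]],
  ],
)

```text
time: 8.8
ee_pos: [0.4595, 0.1779, 0.3284]
tool_rot: [-180.0, 0.0, -180.0]
force: [0.3, -0.1, -0.0]
finger_gap: 0.0456
grip_force: 15.0
```

Run:
```python
from h import *
togo(.459,.188,.205,180)
p=viewer.snapshot("scene"); save(p,"s2.png"); W=cloud(p)
p2=viewer.snapshot("wrist"); save(p2,"w2.png")
cv2.imwrite("pics/c2.png",np.hstack([p["image"],p2["image"]])[:,:,::-1][:, ::1]) if False else cv2.imwrite("pics/c2.png",cv2.resize(np.hstack([p["image"],p2["image"]]),(800,300))[:,:,::-1])
```

```text
tcp [0.4595 0.1779 0.3284] yaw -180.0 j6 -69 gap 0.0456 t 8.8
  now-axes xyz units [np.float64(0.02), np.float64(0.41), np.float64(4.94)] turn units 0.0 | after turn [np.float64(0.02), np.float64(0.41), np.float64(4.94)]
```

View pics/c2.png

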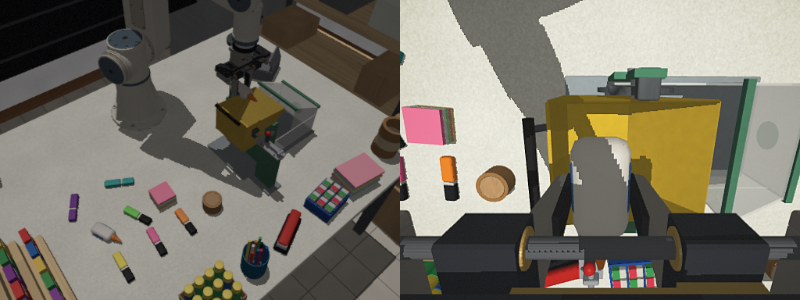

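The scene view shows the bottle held over the yellow bucket at (250,95). The wrist view confirms it is between the rear wall and the front slope. Lowering and releasing now.

Request:
play_rows(
  moves=[
    [[0.3,0,0.2,1,0],[0.3,0,0.2,1,0],[0.3,0,0,1,0],[0.3,0,0,1,0],[0.3,0,0,0.9,0],[0.3,0,0,0,0],[-0.35,0,0,0,0],[-0.35,0,0,0,0],[-0.35,0,0,-1,0],[-0.35,0,0,-1,0],[-0.35,0,0,-1,0],[-0.35,0,0,-1,0]],
  ],
)

```text
time: 10.1
ee_pos: [0.46, 0.1869, 0.3084]
tool_rot: [180.0, 0.1, -180.0]
force: [0.3, 0.6, -0.7]
finger_gap: 0.0622
grip_force: 0.0
```

Request:
play_rows(
  moves=[
    [[-0.1,-0.3,-1,-1,0],[-0.1,-0.4,-1,0,0],[-0.1,-0.4,-1,0,0],[-0.1,-0.4,-1,0,0],[-0.1,-0.4,-1,0,0],[-0.1,-0.4,-1,0,0],[-0.1,-0.4,-1,0,0],[-0.1,-0.4,-1,0,0],[-0.1,-0.4,-1,1,0],[-0.1,-0.4,-1,1,0],[-0.1,-0.4,-1,1,0],[-0.1,-0.4,-1,1,0]],
  ],
)

```text
time: 11.3
ee_pos: [0.5782, -0.1145, 0.2317]
tool_rot: [-180.0, 0.2, -180.0]
force: [0.5, -0.0, 0.4]
finger_gap: 0.051
grip_force: 0.0
```

Request:
play_rows(
  moves=[
    [[-0.1,-0.4,-1,1,1],[-0.1,-0.4,-1,1,0],[-0.1,0,-0.5,1,0],[-0.1,0,0,0,0]],
  ],
)

```text
time: 11.7
ee_pos: [0.5931, -0.1774, 0.1538]
tool_rot: [180.0, -0.2, 175.9]
force: [-0.8, 0.4, -0.3]
finger_gap: 0.0504
grip_force: 0.0
```

Run:
```python
from h import *
p=viewer.snapshot("wrist"); a=pose(p,(.596,-.177)); print(a)
p=viewer.snapshot("scene"); print(pose(p,(.596,-.177)), pose(p,(.477,.18),.09,.136,.17))
W=cloud(p); m=(abs(W[...,0]-.477)<.07)&(abs(W[...,1]-.19)<.06)&(W[...,2]>.13)&(W[...,2]<.18); print(m.sum())
togo(a["c"][0]/1e3,a["c"][1]/1e3,.004,a["rect"])
```

```text
{'c': (592, -175), 'size': (110, 28), 'rect': 176.5, 'pca': np.float64(175.9), 'ztop': 19, 'n': 2303}
{'c': (595, -178), 'size': (112, 30), 'rect': 176.8, 'pca': np.float64(176.3), 'ztop': 20, 'n': 391} {'c': (446, 238), 'size': (117, 46), 'rect': 22.9, 'pca': np.float64(22.7), 'ztop': 166, 'n': 360}
275
tcp [ 0.5948 -0.1762  0.157 ] yaw 176.0 j6 -103 gap 0.0505 t 11.8
  now-axes xyz units [np.float64(0.12), np.float64(0.04), np.float64(6.12)] turn units -0.13 | after turn [np.float64(0.12), np.float64(0.04), np.float64(6.12)]
```

Request:
play_rows(
  moves=[
    [[-0.1,0.1,0,1,0],[-0.1,0,0,1,0],[-0.1,0,0,1,0],[-0.1,0,0,1,0],[-0.1,0,0,1,0],[-0.1,0,0,0.7,0],[-0.1,0,0,0.4,0],[0.6,0,0,0,0],[0.6,0,0,0,0],[0.6,0,0,0,0],[0.6,0,0,0,0]],
  ],
)

```text
time: 12.9
ee_pos: [0.5932, -0.1761, 0.0049]
tool_rot: [-180.0, 0.1, 176.0]
force: [-0.2, 1.6, 5.7]
finger_gap: 0.0276
grip_force: 15.0
```

Request:
play_rows(
  moves=[
    [[0.6,0,0,-1,0],[0.6,0,0,-1,0],[0.6,0,0,-1,0],[0.6,0,0,-1,0],[0.6,0,0,-1,-1],[0.6,0.3,1,-1,0],[0.6,0.3,1,-1,0],[0.6,0.3,1,-1,0],[0.6,0.3,1,-1,0],[0.6,0.3,1,-1,0],[0.6,0.3,1,-1,0],[0.6,0.3,1,-1,0]],
  ],
)

```text
time: 14.1
ee_pos: [0.5389, -0.0001, 0.305]
tool_rot: [-180.0, 0.1, -180.0]
force: [0.0, -0.7, 0.3]
finger_gap: 0.0278
grip_force: 15.0
```

Request:
play_rows(
  moves=[
    [[0.6,0.4,1,-1,0],[0.6,0.4,1,0,0],[0.6,0.4,1,0,0],[0.6,0.4,1,0,0],[0.6,0.4,1,0,0],[0.6,0.4,1,0,0],[0.6,0.2,1,0,0],[0.6,0,0,0,0]],
  ],
)

```text
time: 14.9
ee_pos: [0.4738, 0.176, 0.3289]
tool_rot: [179.9, 0.0, -179.9]
force: [0.4, -0.7, -1.0]
finger_gap: 0.0279
grip_force: 15.0
```

Run:
```python
from h import *
togo(.477,.185,.205,180)
```

```text
tcp [0.4738 0.176  0.3289] yaw -179.9 j6 -70 gap 0.0279 t 14.9
  now-axes xyz units [np.float64(-0.13), np.float64(0.36), np.float64(4.96)] turn units 0.04 | after turn [np.float64(-0.13), np.float64(0.36), np.float64(4.96)]
```

Request:
play_rows(
  moves=[
    [[0.6,-0.1,0.35,1,0],[0.6,0,0,1,0],[0.6,0,0,1,0],[0.6,0,0,1,0],[0.6,0,0,0.9,0],[0.6,0,0,0,0],[-0.15,0,0,0,0],[-0.15,0,0,0,0],[-0.15,0,0,-1,0],[-0.15,0,0,-1,0],[-0.15,0,0,-1,0],[-0.15,0,0,-1,0]],
  ],
)

```text
time: 16.1
ee_pos: [0.4774, 0.1827, 0.3085]
tool_rot: [180.0, 0.1, -180.0]
force: [-0.1, 0.0, -0.3]
finger_gap: 0.0534
grip_force: 0.0
```

Request:
play_rows(
  moves=[
    [[-0.1,-0.25,-1,-1,0],[-0.1,-0.25,-1,0,0],[-0.1,-0.25,-1,0,0],[-0.1,-0.25,-1,0,0],[-0.1,-0.25,-1,0,0],[-0.1,-0.25,-1,0,0],[-0.1,-0.25,-1,0,0],[-0.1,-0.25,-1,0,0],[-0.1,-0.25,-1,0,0],[-0.1,-0.25,-1,0,0],[-0.1,-0.25,-1,0,0],[-0.1,-0.25,-1,0,0]],
  ],
)

```text
time: 17.3
ee_pos: [0.5526, -0.1186, 0.3326]
tool_rot: [-180.0, 0.1, -180.0]
force: [-0.1, 0.0, 0.0]
finger_gap: 0.0503
grip_force: 0.0
```

Request:
play_rows(
  moves=[
    [[-0.1,-0.25,-1,1,0],[-0.1,-0.25,-1,1,0],[-0.1,-0.25,-1,1,0],[-0.1,-0.25,-1,1,0],[-0.1,-0.25,-1,1,0],[-0.1,-0.25,-1,1,0],[-0.1,-0.25,-1,1,0],[-0.1,0,-0.4,0,1],[-0.1,0,0,0,0.5],[-0.1,0,0,0,0]],
  ],
)

```text
time: 18.3
ee_pos: [0.5964, -0.3032, 0.1569]
tool_rot: [-180.0, 0.1, 174.0]
force: [-0.5, 0.4, 0.1]
finger_gap: 0.0503
grip_force: 0.0
```

Run:
```python
from h import *
p=viewer.snapshot("wrist"); a=pose(p,(.596,-.298)); print(a)
p=viewer.snapshot("scene"); print(pose(p,(.596,-.298)))
togo(a["c"][0]/1e3,a["c"][1]/1e3,.006,a["rect"])
cv2.imwrite("pics/b3.png",cv2.resize(p["image"][110:240,250:430],(720,520))[:,:,::-1])
```

```text
{'c': (592, -298), 'size': (110, 27), 'rect': 173.5, 'pca': np.float64(173.9), 'ztop': 19, 'n': 2313}
{'c': (596, -300), 'size': (111, 28), 'rect': 173.3, 'pca': np.float64(173.9), 'ztop': 21, 'n': 410}
tcp [ 0.5964 -0.3025  0.157 ] yaw 174.1 j6 -111 gap 0.0507 t 18.4
  now-axes xyz units [np.float64(0.19), np.float64(0.16), np.float64(6.04)] turn units 0.15 | after turn [np.float64(0.19), np.float64(0.16), np.float64(6.04)]
```

View pics/b3.png

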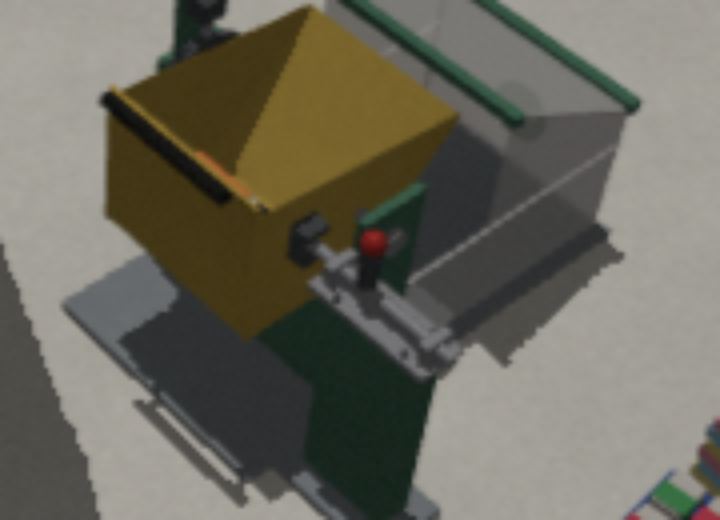

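The bucket shows an orange patch near the rear rim at about (230,175), so something may be leaning high. I'll check it on the next visit and take the pink marker now.

Request:
play_rows(
  moves=[
    [[-0.1,0.15,0.15,1,0.1],[-0.1,0,0,1,0],[-0.1,0,0,1,0],[-0.1,0,0,1,0],[-0.1,0,0,1,0],[-0.1,0,0,0.6,0],[-0.1,0,0,0.4,0],[0.6,0,0,0,0],[0.6,0,0,0,0],[0.6,0,0,0,0],[0.6,0,0,0,0]],
  ],
)

```text
time: 19.5
ee_pos: [0.5934, -0.2985, 0.0071]
tool_rot: [-180.0, 0.1, 173.6]
force: [0.0, 0.9, 3.2]
finger_gap: 0.0278
grip_force: 15.0
```

Request:
play_rows(
  moves=[
    [[0.6,0,0,-1,0],[0.6,0,0,-1,0],[0.6,0,0,-1,-0.8],[0.6,0,0,-1,-0.8],[0.6,0.25,1,-1,0],[0.6,0.25,1,-1,0],[0.6,0.25,1,-1,0],[0.6,0.25,1,-1,0],[0.6,0.25,1,-1,0],[0.6,0.25,1,-1,0],[0.6,0.25,1,-1,0],[0.6,0.25,1,-1,0]],
  ],
)

```text
time: 20.7
ee_pos: [0.5419, -0.0971, 0.3075]
tool_rot: [-180.0, 0.1, -180.0]
force: [-0.3, -0.3, -1.3]
finger_gap: 0.0274
grip_force: 15.0
```

Request:
play_rows(
  moves=[
    [[0.6,0.25,1,-1,0],[0.6,0.25,1,0,0],[0.6,0.25,1,0,0],[0.6,0.25,1,0,0],[0.6,0.25,1,0,0],[0.6,0.25,1,0,0],[0.6,0.25,1,0,0],[0.6,0.25,1,0,0],[0.6,0.25,1,0,0],[0.6,0.25,1,0,0],[0.6,0.25,1,0,0]],
  ],
)

```text
time: 21.8
ee_pos: [0.4731, 0.1777, 0.3315]
tool_rot: [180.0, 0.1, -180.0]
force: [0.2, 0.9, -0.6]
finger_gap: 0.028
grip_force: 15.0
```

Run:
```python
from h import *
togo(.477,.19,.205,180)
p=viewer.snapshot("wrist"); cv2.imwrite("pics/w4.png",p["image"][:,:,::-1])
```

```text
tcp [0.4731 0.1777 0.3315] yaw -180.0 j6 -70 gap 0.028 t 21.8
  now-axes xyz units [np.float64(-0.15), np.float64(0.49), np.float64(5.06)] turn units 0.0 | after turn [np.float64(-0.15), np.float64(0.49), np.float64(5.06)]
```

View pics/w4.png

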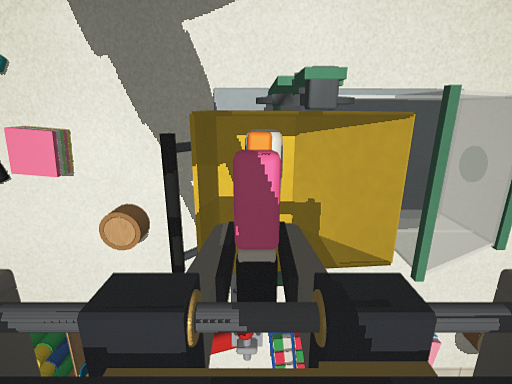

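The wrist view shows the pink marker held over the bucket, with the bottle and orange marker lying flat below at about (265,142). Releasing, then on to the green marker.

Request:
play_rows(
  moves=[
    [[0.6,-0.15,0.5,1,0],[0.6,0,0,1,0],[0.6,0,0,1,0],[0.6,0,0,1,0],[0.6,0,0,0.9,0],[0.6,0,0,0,0],[-0.15,0,0,0,0],[-0.15,0,0,0,0],[-0.15,0,0,-1,0],[-0.15,0,0,-1,0],[-0.15,0,0,-1,0],[-0.15,0,0,-1,0]],
  ],
)

```text
time: 23.05
ee_pos: [0.4778, 0.1895, 0.311]
tool_rot: [179.9, 0.1, -180.0]
force: [-0.1, -0.4, 0.2]
finger_gap: 0.0525
grip_force: 0.0
```

Request:
play_rows(
  moves=[
    [[-0.1,0,-1,-1,0],[-0.1,0,-1,0,0],[-0.1,0,-1,0,0],[-0.1,0,-1,0,0],[-0.1,0,-1,0,0],[-0.1,0,-1,0,0],[-0.1,0,-1,0,0],[-0.1,0,-1,0,0],[-0.1,0,-1,0,0],[-0.1,0,-1,0,0],[-0.1,0,-1,0,0],[-0.1,0,-1,0,0]],
  ],
)

```text
time: 24.25
ee_pos: [0.4778, -0.1118, 0.3351]
tool_rot: [-180.0, 0.2, -180.0]
force: [-0.1, 0.3, 0.0]
finger_gap: 0.0505
grip_force: 0.0
```

Request:
play_rows(
  moves=[
    [[-0.1,0.05,-1,0,0],[-0.1,0.05,-1,0,0],[-0.1,0.05,-1,0,0],[-0.1,0.05,-1,0,0],[-0.1,0,-1,1,0],[-0.1,0,-1,1,0],[-0.1,0,-1,1,0],[-0.1,0,-0.6,1,-1],[-0.1,0,0,1,-1],[-0.1,0,0,1,-1],[-0.1,0,0,1,-1],[-0.1,0,0,0,-1]],
  ],
)

```text
time: 25.45
ee_pos: [0.4714, -0.3001, 0.1565]
tool_rot: [179.9, -0.1, -159.8]
force: [0.2, 0.9, -0.5]
finger_gap: 0.0505
grip_force: 0.0
```

Run:
```python
from h import *
p=viewer.snapshot("wrist"); a=pose(p,(.469,-.296)); print(a)
p=viewer.snapshot("scene"); print(pose(p,(.469,-.296)))
togo(a["c"][0]/1e3,a["c"][1]/1e3,.007,a["rect"])
```

```text
{'c': (466, -297), 'size': (110, 28), 'rect': 21.1, 'pca': np.float64(21.6), 'ztop': 19, 'n': 2337}
{'c': (469, -298), 'size': (111, 30), 'rect': 22.4, 'pca': np.float64(21.9), 'ztop': 20, 'n': 384}
tcp [ 0.4729 -0.301   0.159 ] yaw -159.9 j6 -143 gap 0.0506 t 25.6
  now-axes xyz units [np.float64(0.2), np.float64(0.24), np.float64(6.08)] turn units -0.26 | after turn [np.float64(0.2), np.float64(0.25), np.float64(6.08)]
```

Request:
play_rows(
  moves=[
    [[-0.1,0.2,0.2,1,-0.3],[-0.1,0,0,1,0],[-0.1,0,0,1,0],[-0.1,0,0,1,0],[-0.1,0,0,1,0],[-0.1,0,0,0.6,0],[-0.1,0,0,0.45,0],[0.6,0,0,0,0],[0.6,0,0,0,0],[0.6,0,0,0,0],[0.6,0,0,0,0]],
  ],
)

```text
time: 26.65
ee_pos: [0.4668, -0.2981, 0.0081]
tool_rot: [-179.9, 0.1, -158.8]
force: [-0.3, 0.7, 4.0]
finger_gap: 0.0278
grip_force: 15.0
```

Request:
play_rows(
  moves=[
    [[0.6,0,0,-1,0],[0.6,0,0,-1,0],[0.6,0,0,-1,0],[0.6,0,0,-1,0],[0.6,0,0,-1,1],[0.6,0,0,-1,1],[0.6,0,0,-1,1],[0.6,0,0,-1,1],[0.6,0,0,-1,1],[0.6,0,0,-1,0.35],[0.6,0,1,-1,0],[0.6,0,1,-1,0]],
  ],
)

```text
time: 27.85
ee_pos: [0.466, -0.2474, 0.3086]
tool_rot: [-180.0, 0.0, 179.7]
force: [-0.4, -0.8, 0.6]
finger_gap: 0.0277
grip_force: 15.0
```

Request:
play_rows(
  moves=[
    [[0.6,0,1,-1,0],[0.6,0,1,0,0],[0.6,0,1,0,0],[0.6,0,1,0,0],[0.6,0,1,0,0],[0.6,0,1,0,0],[0.6,0,1,0,0],[0.6,0,1,0,0],[0.6,0,1,0,0],[0.6,0,1,0,0],[0.6,0,1,0,0],[0.6,0,1,0,0]],
  ],
)

```text
time: 29.05
ee_pos: [0.4669, 0.0533, 0.3326]
tool_rot: [180.0, 0.1, 179.8]
force: [0.0, 0.2, -0.0]
finger_gap: 0.028
grip_force: 15.0
```

Request:
play_rows(
  moves=[
    [[0.6,0,1,0,0],[0.6,0,1,0,0],[0.6,0,1,0,0],[0.6,0,1,0,0],[0.6,0,1,0,0],[0.6,0,0,0,0]],
  ],
)

```text
time: 29.65
ee_pos: [0.4674, 0.1795, 0.3324]
tool_rot: [179.9, 0.0, 179.9]
force: [0.6, 0.2, -0.4]
finger_gap: 0.0279
grip_force: 15.0
```

Run:
```python
from h import *
togo(.477,.19,.205,180)
p=viewer.snapshot("scene")
for k,c in dict(yel=(.602,-.433),b2=(.467,-.415)).items(): print(k,pose(p,c))
```

```text
tcp [0.4674 0.1795 0.3324] yaw 179.9 j6 -69 gap 0.0279 t 29.6
  now-axes xyz units [np.float64(-0.38), np.float64(0.42), np.float64(5.1)] turn units -0.01 | after turn [np.float64(-0.38), np.float64(0.42), np.float64(5.1)]
yel {'c': (603, -432), 'size': (112, 28), 'rect': 175.9, 'pca': np.float64(176.4), 'ztop': 20, 'n': 471}
b2 {'c': (468, -417), 'size': (120, 48), 'rect': 23.5, 'pca': np.float64(23.7), 'ztop': 28, 'n': 567}
```

Request:
play_rows(
  moves=[
    [[0.6,-0.4,0.45,1,0],[0.6,0,0,1,0],[0.6,0,0,1,0],[0.6,0,0,1,0],[0.6,0,0,0.8,0],[0.6,0,0,0,0],[-0.15,0,0,0,0],[-0.15,0,0,0,0],[-0.15,0,0,-1,0],[-0.15,0,0,-1,0],[-0.15,0,0,-1,0],[-0.15,0,0,-1,0]],
  ],
)

```text
time: 30.9
ee_pos: [0.478, 0.1885, 0.3147]
tool_rot: [180.0, 0.1, 179.8]
force: [1.2, -0.5, 0.1]
finger_gap: 0.0526
grip_force: 0.0
```

Request:
play_rows(
  moves=[
    [[-0.1,0,-1,-1,0],[-0.1,0,-1,0,0],[-0.1,0,-1,0,0],[-0.1,0,-1,0,0],[-0.1,0,-1,0,0],[-0.1,0,-1,0,0],[-0.1,0,-1,0,0],[-0.1,0,-1,0,0],[-0.1,0,-1,0,0],[-0.1,0,-1,0,0],[-0.1,0,-1,0,0],[-0.1,0,-1,0,0]],
  ],
)

```text
time: 32.1
ee_pos: [0.4769, -0.1127, 0.3387]
tool_rot: [-180.0, 0.1, 179.8]
force: [-0.0, -0.8, 0.1]
finger_gap: 0.0507
grip_force: 0.0
```

Request:
play_rows(
  moves=[
    [[-0.4,0.1,-1,0,0],[-0.4,0.1,-1,0,0],[-0.4,0.1,-1,0,0],[-0.4,0.1,-1,0,0],[-0.4,0.1,-1,0,0],[-0.4,0.1,-1,0,0],[-0.4,0.1,-1,0,0],[-0.4,0.1,-1,0,0],[-0.4,0.1,-1,0,0],[-0.4,0.1,-1,0,0],[-0.4,0,-1,1,0],[-0.4,0,-1,1,0]],
  ],
)

```text
time: 33.3
ee_pos: [0.4512, -0.4133, 0.2889]
tool_rot: [-179.8, 0.2, 179.8]
force: [-0.6, 1.0, 0.1]
finger_gap: 0.0643
grip_force: 0.0
```

Request:
play_rows(
  moves=[
    [[-0.4,0,-0.5,1,-1],[-0.4,0,0,1,-1],[-0.4,0,0,1,-1],[-0.4,0,0,1,-1],[-0.4,0,0,1,-1],[-0.4,0,0,0,-0.9],[-0.4,0,0,0,0]],
  ],
)

```text
time: 34.0
ee_pos: [0.4509, -0.4242, 0.1626]
tool_rot: [-180.0, 0.0, -156.5]
force: [-0.6, 1.2, 0.8]
finger_gap: 0.0644
grip_force: 0.0
```

Run:
```python
from h import *
p=viewer.snapshot("wrist"); a=pose(p,(.467,-.416)); print(a)
p=viewer.snapshot("scene"); a=pose(p,(.467,-.416)); print(a)
t=np.radians(a["pca"])
togo(a["c"][0]/1e3-.018*np.cos(t),a["c"][1]/1e3-.018*np.sin(t),.007,a["pca"])
cv2.imwrite("pics/b5.png",cv2.resize(p["image"][110:240,250:430],(720,520))[:,:,::-1])
```

```text
{'c': (465, -417), 'size': (120, 46), 'rect': 22.3, 'pca': np.float64(22.7), 'ztop': 27, 'n': 3130}
{'c': (469, -417), 'size': (117, 48), 'rect': 22.8, 'pca': np.float64(23.6), 'ztop': 28, 'n': 567}
tcp [ 0.4513 -0.4246  0.1634] yaw -156.7 j6 -157 gap 0.0642 t 34.1
  now-axes xyz units [np.float64(-0.05), np.float64(-0.0), np.float64(6.26)] turn units -0.07 | after turn [np.float64(-0.05), np.float64(-0.01), np.float64(6.26)]
```

View pics/b5.png

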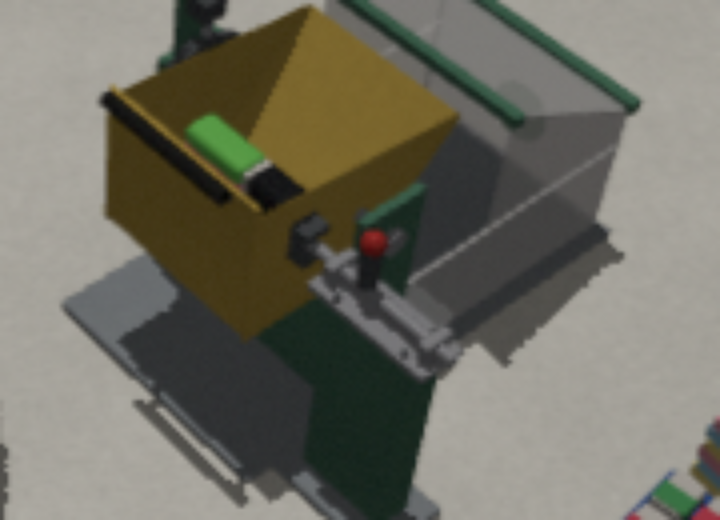

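The green marker sits on top of the pile at about (245,155). I'll measure that height so the last two are released further forward and higher.

Request:
play_rows(
  moves=[
    [[-0.4,0,0,1,0],[-0.4,0,0,1,0],[-0.4,0,0,1,0],[-0.4,0,0,1,0],[-0.4,0,0,1,0],[-0.4,0,0,0.75,0],[-0.4,0,0,0.5,0],[0.3,0,0,0,0],[0.3,0,0,0,0],[0.3,0,0,0,0],[0.3,0,0,0,0]],
  ],
)

```text
time: 35.2
ee_pos: [0.4514, -0.4245, 0.007]
tool_rot: [-179.9, 0.0, -156.6]
force: [0.0, 0.4, 2.4]
finger_gap: 0.0457
grip_force: 15.0
```

Request:
play_rows(
  moves=[
    [[0.3,0,0,-1,0],[0.3,0,0,-1,0],[0.3,0,0,-1,0],[0.3,0,0,-1,0],[0.3,0,0,-1,1],[0.3,0,0,-1,1],[0.3,0,0,-1,1],[0.3,0,0,-1,1],[0.3,0,0,-1,1],[0.3,0,0,-1,0.85],[0.3,0,1,-1,0],[0.3,0,1,-1,0]],
  ],
)

```text
time: 36.4
ee_pos: [0.4504, -0.3735, 0.3073]
tool_rot: [-180.0, 0.0, 179.9]
force: [-0.5, -0.1, -0.9]
finger_gap: 0.0462
grip_force: 15.0
```

Request:
play_rows(
  moves=[
    [[0.3,0,1,-1,0],[0.3,0,1,-0.5,0],[0.3,0,1,0,0],[0.3,0,1,0,0],[0.3,0,1,0,0],[0.3,0,1,0,0],[0.3,0,1,0,0],[0.3,0,1,0,0],[0.3,0,1,0,0],[0.3,0,1,0,0],[0.3,0,1,0,0],[0.3,0,1,0,0]],
  ],
)

```text
time: 37.6
ee_pos: [0.4503, -0.0729, 0.344]
tool_rot: [-180.0, 0.1, -180.0]
force: [0.3, -0.3, -1.0]
finger_gap: 0.0459
grip_force: 15.0
```

Run:
```python
from h import *
p=viewer.snapshot("scene"); hsv=cv2.cvtColor(p["image"],cv2.COLOR_RGB2HSV); W=cloud(p)
m=(abs(W[...,0]-.477)<.1)&(abs(W[...,1]-.2)<.1)&(W[...,2]>.1)&(hsv[...,0]>45)&(hsv[...,0]<70)&(hsv[...,1]>120)&(hsv[...,2]>100)
q=W[m]; print(m.sum(), q.mean(0).round(3), np.percentile(q,[5,95],0).round(3).tolist())
togo(.459,.21,.235,180)
```

```text
128 [0.454 0.186 0.209] [[0.429, 0.175, 0.206], [0.481, 0.198, 0.213]]
tcp [ 0.4502 -0.0702  0.344 ] yaw -180.0 j6 -99 gap 0.046 t 37.6
  now-axes xyz units [np.float64(-0.36), np.float64(11.21), np.float64(4.36)] turn units 0.01 | after turn [np.float64(-0.35), np.float64(11.21), np.float64(4.36)]
```

Request:
play_rows(
  moves=[
    [[0.3,-0.1,1,0,0],[0.3,-0.1,1,0,0],[0.3,-0.1,1,0,0],[0.3,-0.05,1,0,0],[0.3,0,1,0,0],[0.3,0,1,0,0],[0.3,0,1,0,0],[0.3,0,1,0,0],[0.3,0,1,0,0],[0.3,0,1,0,0],[0.3,0,1,0,0],[0.3,0,1,0,0]],
  ],
)

```text
time: 38.85
ee_pos: [0.4592, 0.2269, 0.344]
tool_rot: [180.0, 0.1, -180.0]
force: [0.4, 0.2, -0.6]
finger_gap: 0.0455
grip_force: 15.0
```

Request:
play_rows(
  moves=[
    [[0.3,0,0.45,1,0],[0.3,0,0,1,0],[0.3,0,0,1,0],[0.3,0,0,1,0],[0.3,0,0,0.7,0],[0.3,0,0,0.4,0],[0.3,0,0,0,0]],
  ],
)

```text
time: 39.55
ee_pos: [0.4588, 0.2369, 0.2151]
tool_rot: [-180.0, -0.1, -180.0]
force: [0.2, 0.3, -0.4]
finger_gap: 0.0458
grip_force: 15.0
```

Run:
```python
from h import *
togo(.459,.24,.216,180)
p=viewer.snapshot("scene")
cv2.imwrite("pics/b6.png",cv2.resize(p["image"][80:230,250:430],(720,600))[:,:,::-1])
```

```text
tcp [0.4588 0.2369 0.2151] yaw -180.0 j6 -63 gap 0.0458 t 39.5
  now-axes xyz units [np.float64(-0.01), np.float64(0.12), np.float64(-0.03)] turn units 0.0 | after turn [np.float64(-0.01), np.float64(0.12), np.float64(-0.03)]
```

View pics/b6.png

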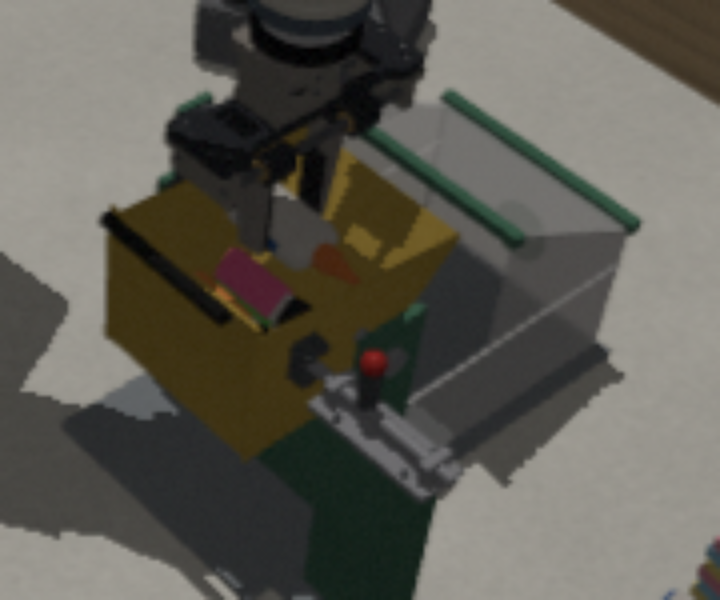

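The bottle touched the stack and the green marker slid down towards the rear wall; everything is still inside the bucket. Releasing the bottle and going for the yellow marker.

Request:
play_rows(
  moves=[
    [[-0.3,0,0,0,0],[-0.3,0,0,0,0],[-0.3,0,0,0,0],[-0.3,0,0,-1,0],[-0.3,0,0,-1,0],[-0.3,0,0,-1,0],[-0.3,0,0,-1,0],[-0.1,0,0,-1,0],[-0.1,-0.2,-1,0,0],[-0.1,-0.2,-1,0,0],[-0.1,-0.2,-1,0,0],[-0.1,-0.2,-1,0,0]],
  ],
)

```text
time: 40.8
ee_pos: [0.4794, 0.1365, 0.3414]
tool_rot: [180.0, 0.1, -180.0]
force: [0.3, -0.2, 0.3]
finger_gap: 0.0504
grip_force: 0.0
```

Request:
play_rows(
  moves=[
    [[-0.1,-0.2,-1,0,0],[-0.1,-0.2,-1,0,0],[-0.1,-0.2,-1,0,0],[-0.1,-0.2,-1,0,0],[-0.1,-0.2,-1,0,0],[-0.1,-0.2,-1,0,0],[-0.1,-0.2,-1,0,0],[-0.1,-0.2,-1,0,0],[-0.1,-0.2,-1,0,0],[-0.1,-0.2,-1,0,0],[-0.1,-0.2,-1,0,0],[-0.1,-0.2,-1,0,0]],
  ],
)

```text
time: 42.0
ee_pos: [0.5395, -0.1637, 0.3413]
tool_rot: [-180.0, 0.0, -180.0]
force: [0.3, 0.2, -0.1]
finger_gap: 0.0507
grip_force: 0.0
```

Request:
play_rows(
  moves=[
    [[-0.1,-0.25,-1,0,0],[-0.1,-0.25,-1,0,0],[-0.1,-0.25,-1,0,0],[-0.1,-0.25,-1,0,0],[-0.1,-0.25,-1,1,0],[-0.1,-0.25,-1,1,0],[-0.1,-0.25,-1,1,0],[-0.1,-0.25,-1,1,0],[-0.1,-0.25,-1,1,0],[-0.1,-0.25,-1,1,0],[-0.1,0,-0.9,1,1],[-0.1,0,0,0,0]],
  ],
)

```text
time: 43.2
ee_pos: [0.5999, -0.4364, 0.1615]
tool_rot: [179.9, -0.3, 175.8]
force: [-0.9, 0.3, -0.9]
finger_gap: 0.0508
grip_force: 0.0
```

Run:
```python
from h import *
p=viewer.snapshot("wrist"); a=pose(p,(.602,-.432)); print(a)
p=viewer.snapshot("scene"); a=pose(p,(.602,-.432)); print(a)
togo(a["c"][0]/1e3-.002,a["c"][1]/1e3+.001,.007,a["pca"])
cv2.imwrite("pics/b7.png",cv2.resize(p["image"][110:240,250:430],(720,520))[:,:,::-1])
```

```text
{'c': (600, -431), 'size': (111, 28), 'rect': 176.7, 'pca': np.float64(176.3), 'ztop': 19, 'n': 2258}
{'c': (603, -433), 'size': (112, 28), 'rect': 176.4, 'pca': np.float64(176.5), 'ztop': 20, 'n': 475}
tcp [ 0.6017 -0.435   0.1656] yaw 176.0 j6 -122 gap 0.0511 t 43.3
  now-axes xyz units [np.float64(0.04), np.float64(0.12), np.float64(6.34)] turn units -0.12 | after turn [np.float64(0.03), np.float64(0.12), np.float64(6.34)]
```

View pics/b7.png

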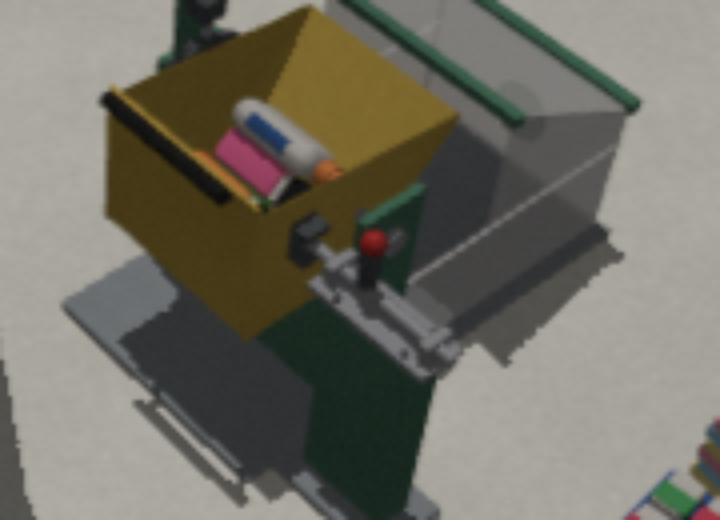

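The second bottle lies on its side against the slope at about (290,140), pink next to it. Picking yellow.

Request:
play_rows(
  moves=[
    [[-0.1,0,0.1,1,-0.1],[-0.1,0,0,1,0],[-0.1,0,0,1,0],[-0.1,0,0,1,0],[-0.1,0,0,1,0],[-0.1,0,0,0.8,0],[-0.1,0,0,0.5,0],[0.6,0,0,0,0],[0.6,0,0,0,0],[0.6,0,0,0,0],[0.6,0,0,0,0]],
  ],
)

```text
time: 44.4
ee_pos: [0.6032, -0.4331, 0.0101]
tool_rot: [-179.9, 0.1, 176.4]
force: [-0.1, 1.9, 5.6]
finger_gap: 0.0278
grip_force: 15.0
```

Request:
play_rows(
  moves=[
    [[0.6,0,0,-1,0],[0.6,0,0,-1,0],[0.6,0,0,-1,0],[0.6,0,0,-1,-0.9],[0.6,0.2,1,-1,0],[0.6,0.2,1,-1,0],[0.6,0.2,1,-1,0],[0.6,0.2,1,-1,0],[0.6,0.2,1,-1,0],[0.6,0.2,1,-1,0],[0.6,0.2,1,-1,0],[0.6,0.2,1,-1,0]],
  ],
)

```text
time: 45.6
ee_pos: [0.5616, -0.2317, 0.3101]
tool_rot: [-180.0, 0.1, -180.0]
force: [1.1, 0.3, -0.4]
finger_gap: 0.0278
grip_force: 15.0
```

Request:
play_rows(
  moves=[
    [[0.6,0.2,1,-1,0],[0.6,0.2,1,-0.5,0],[0.6,0.2,1,0,0],[0.6,0.2,1,0,0],[0.6,0.2,1,0,0],[0.6,0.2,1,0,0],[0.6,0.2,1,0,0],[0.6,0.2,1,0,0],[0.6,0.2,1,0,0],[0.6,0.2,1,0,0],[0.6,0.2,1,0,0],[0.6,0.2,1,0,0]],
  ],
)

```text
time: 46.8
ee_pos: [0.5016, 0.0682, 0.3466]
tool_rot: [180.0, 0.1, -180.0]
force: [0.7, -0.4, -0.3]
finger_gap: 0.0277
grip_force: 15.0
```

Run:
```python
from h import *
p=viewer.snapshot("scene"); hsv=cv2.cvtColor(p["image"],cv2.COLOR_RGB2HSV); W=cloud(p)
b=(abs(W[...,0]-.477)<.07)&(W[...,1]>.13)&(W[...,1]<.3)&(W[...,2]>.14)&(W[...,2]<.26)
for n,m in dict(white=hsv[...,1]<50,pink=(hsv[...,0]>150)&(hsv[...,1]>90)).items():
    q=W[b&m]; print(n,len(q),np.percentile(q,[5,50,95],0).round(3).tolist())
togo(.477,.225,.24,180)
```

```text
white 209 [[0.428, 0.21, 0.168], [0.479, 0.228, 0.194], [0.499, 0.25, 0.202]]
pink 155 [[0.428, 0.206, 0.162], [0.455, 0.215, 0.171], [0.48, 0.225, 0.18]]
tcp [0.501  0.0711 0.3466] yaw -180.0 j6 -82 gap 0.0275 t 46.9
  now-axes xyz units [np.float64(0.95), np.float64(6.16), np.float64(4.26)] turn units 0.01 | after turn [np.float64(0.96), np.float64(6.16), np.float64(4.26)]
```

Request:
play_rows(
  moves=[
    [[0.6,0.2,1,0,0],[0.6,0.2,1,0,0],[0.6,0.2,1,0,0],[0.6,0.2,1,0,0],[0.6,0.15,0.65,0,0],[0.6,0,0,1,0],[0.6,0,0,1,0],[0.6,0,0,1,0],[0.6,0,0,1,0],[0.6,0,0,0.7,0],[0.6,0,0,0.3,0],[0.6,0,0,0,0]],
  ],
)

```text
time: 48.05
ee_pos: [0.4778, 0.1833, 0.2205]
tool_rot: [-180.0, -0.1, -180.0]
force: [-0.4, 0.2, -0.3]
finger_gap: 0.0278
grip_force: 15.0
```

Request:
play_rows(
  moves=[
    [[-0.1,0,0,0,0],[-0.1,0,0,0,0],[-0.1,0,0,-1,0],[-0.1,0,0,-1,0],[-0.1,0,0,-1,0],[-0.1,0,0,-1,0],[-0.1,0,0,-1,0],[-0.1,-0.8,-1,0,0],[-0.1,-0.8,-1,0,0],[-0.1,-0.8,-1,0,0],[-0.1,-0.8,-1,0,0],[-0.1,0,0,0,0]],
  ],
)

```text
time: 49.25
ee_pos: [0.5602, 0.0812, 0.3466]
tool_rot: [-180.0, 0.1, 179.9]
force: [0.8, -0.4, -0.1]
finger_gap: 0.0505
grip_force: 0.0
```

Run:
```python
from h import *
p=viewer.snapshot("scene"); 
k=[(round(d["p"],2),world(p,d["at"]).round(4).tolist()) for d in spotter.spot_point(p,"bolt_knob")[:2]]; print(k)
q=viewer.snapshot("wrist")
print([(round(d["p"],2),world(q,d["at"]).round(4).tolist()) for d in spotter.spot_point(q,"bolt_knob")[:2]])
for P in (p,q):
    hsv=cv2.cvtColor(P["image"],cv2.COLOR_RGB2HSV); W=cloud(P); h=hsv[...,0]
    m=((h<6)|(h>174))&(hsv[...,1]>140)&(abs(W[...,2]-.255)<.03)&(abs(W[...,0]-.63)<.06)&(abs(W[...,1]-.165)<.04)
    print("ball",m.sum(),(np.percentile(W[m],[2,98],0).round(4).tolist()) if m.any() else 0)
togo(.617,.167,.228,180)
cv2.imwrite("pics/b8.png",np.hstack([cv2.resize(p["image"][80:230,250:430],(400,333)),cv2.resize(q["image"],(400,333))])[:,:,::-1])
```

```text
[(0.75, [0.476, 0.2206, 0.1664]), (0.73, [0.6173, 0.1702, 0.2477])]
[(0.74, [0.6161, 0.164, 0.2471])]
ball 35 [[0.6123, 0.1532, 0.2503], [0.6274, 0.1682, 0.2643]]
ball 133 [[0.6082, 0.16, 0.2533], [0.6199, 0.1714, 0.2636]]
tcp [0.5578 0.0842 0.3462] yaw -180.0 j6 -82 gap 0.0506 t 49.5
  now-axes xyz units [np.float64(-2.37), np.float64(3.31), np.float64(4.73)] turn units 0.01 | after turn [np.float64(-2.37), np.float64(3.31), np.float64(4.73)]
```

View pics/b8.png

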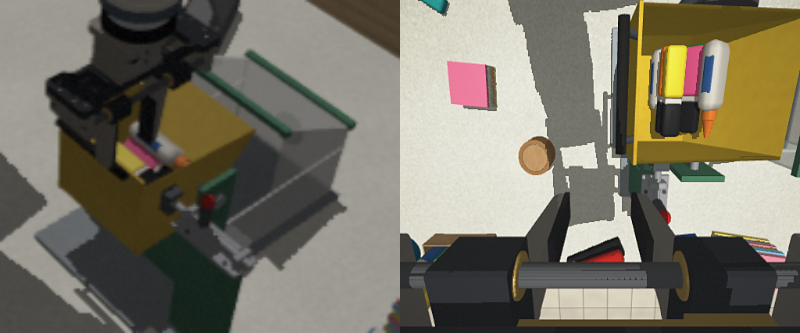

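The wrist view shows all six items in the bucket, with the counter's job items cleared. The red knob is at about (0.617, 0.167). Next I draw the bolt.

Request:
play_rows(
  moves=[
    [[-0.1,-0.8,1,0,0],[-0.1,-0.8,1,0,0],[-0.1,-0.75,1,0,0],[-0.1,0,0.3,0,0],[-0.1,0,0,1,0],[-0.1,0,0,1,0],[-0.1,0,0,1,0],[-0.1,0,0,0.7,0],[-0.1,0,0,0.5,0],[-0.1,0,0,0.45,0],[-0.1,0,0,0,0]],
  ],
)

```text
time: 50.55
ee_pos: [0.616, 0.1662, 0.2285]
tool_rot: [-180.0, -0.1, -180.0]
force: [-0.8, -0.2, -1.0]
finger_gap: 0.0507
grip_force: 0.0
```

Request:
play_rows(
  moves=[
    [[0.8,0,0,0,0],[0.8,0,0,0,0],[0.8,0,0,0,0],[0.8,0,0,0,0],[0.8,0,0,0,0]],
  ],
  newtons=15,
)

```text
time: 51.05
ee_pos: [0.6172, 0.1658, 0.23]
tool_rot: [-180.0, 0.0, -180.0]
force: [0.1, -0.3, 2.0]
finger_gap: 0.0158
grip_force: 15.0
```

Request:
play_rows(
  moves=[
    [[0.8,-0.2,0,0,0],[0.8,-0.2,0,0,0],[0.8,-0.2,0,0,0],[0.8,-0.2,0,0,0],[0.8,-0.2,0,0,0],[0.8,-0.2,0,0,0],[0.8,-0.2,0,0,0],[0.8,-0.2,0,0,0],[0.8,-0.15,0,0,0],[0.8,0,0,0,0]],
  ],
)

```text
time: 52.05
ee_pos: [0.6595, 0.1657, 0.2298]
tool_rot: [-180.0, -0.2, -180.0]
force: [-9.8, -4.1, 10.6]
finger_gap: 0.0154
grip_force: 15.0
```

Request:
play_rows(
  moves=[
    [[0.2,0,0,0,0],[0.2,0,0,0,0],[0.2,0,0,-1,0],[0.2,0,0,-1,0],[0.2,0,0,-1,1],[1,0,0,-1,1],[1,0,0,-1,1],[1,0,0,0,1],[1,0,0,0,1],[1,0,0,0,1],[1,0,0,0,1],[1,0,0,0,1]],
  ],
)

```text
time: 53.25
ee_pos: [0.6611, 0.1666, 0.3542]
tool_rot: [180.0, -0.0, 147.9]
force: [0.1, -1.0, -0.8]
finger_gap: 0.0005
grip_force: 0.0
```

Request:
play_rows(
  moves=[
    [[1,0,0,0,1],[1,0,0,0,1],[1,0,0,0,1],[1,0,0,0,1],[1,0,0,0,1],[1,0,0,0,1],[1,0,0,0,1],[1,0,0,0,1],[1,0,0,0,1],[1,0,0,0,1],[1,0,0,0,1],[1,0,0,0,1]],
  ],
)

```text
time: 54.45
ee_pos: [0.6611, 0.1666, 0.3542]
tool_rot: [180.0, -0.0, 99.9]
force: [-0.1, -0.8, 1.0]
finger_gap: 0.0006
grip_force: 0.0
```

Request:
play_rows(
  moves=[
    [[1,0,0,0,1],[1,0,0,0,1],[1,0,0,0,0.5],[1,-0.5,-0.9,0,0],[1,-0.5,-0.9,0,0],[1,-0.5,-0.9,0,0],[1,-0.5,-0.9,0,0],[1,-0.5,-0.9,0,0],[1,-0.5,-0.9,0,0],[1,-0.6,-0.9,0,0],[1,-0.6,-0.9,0,0],[1,0,0,0,0]],
  ],
)

```text
time: 55.65
ee_pos: [0.4791, 0.0602, 0.3548]
tool_rot: [180.0, -0.0, 90.0]
force: [-0.5, 0.9, 0.0]
finger_gap: 0.0005
grip_force: 0.0
```

Run:
```python
from h import *
p=viewer.snapshot("scene"); q=viewer.snapshot("side")
for P in (p,q):
  for n in ("bolt_knob","push_bar"):
    print(n,[(round(d["p"],2),world(P,d["at"]).round(4).tolist()) for d in spotter.spot_point(P,n)[:2]])
W=cloud(p); m=(abs(W[...,0]-.477)<.06)&(W[...,1]>.085)&(W[...,1]<.125)&(W[...,2]>.262)&(W[...,2]<.29); print("bar",m.sum(),np.percentile(W[m],[2,50,98],0).round(4).tolist())
togo(.477,.07,.262,90)
```

```text
bolt_knob [(0.75, [0.6602, 0.1686, 0.2474])]
push_bar [(0.57, [0.478, 0.1032, 0.2662])]
bolt_knob [(0.59, [0.6604, 0.1647, 0.2464]), (0.5, [0.4611, -0.1774, -0.0002])]
push_bar [(0.63, [0.4775, 0.1075, 0.2666])]
bar 181 [[0.4204, 0.0972, 0.2631], [0.4797, 0.1021, 0.2738], [0.5357, 0.1205, 0.2781]]
tcp [0.4815 0.0616 0.3544] yaw 90.0 j6 7 gap 0.0006 t 56.0
  now-axes xyz units [np.float64(0.34), np.float64(-0.18), np.float64(3.7)] turn units 0.01 | after turn [np.float64(0.34), np.float64(-0.18), np.float64(3.7)]
```

Request:
play_rows(
  moves=[
    [[1,0,-0.1,1,0],[1,0,0,1,0],[1,0,0,1,0],[1,0,0,0.7,0],[1,0.5,0,0,0],[1,0.4,0,0,0],[1,0.2,0,0,0],[1,0,0,0,0]],
  ],
)

```text
time: 56.75
ee_pos: [0.4789, 0.0897, 0.2631]
tool_rot: [179.9, -0.0, 90.1]
force: [-1.0, -0.0, 0.1]
finger_gap: 0.0005
grip_force: 0.0
```

Request:
play_rows(
  moves=[
    [[1,0.2,0,-0.1,0],[1,0.25,0,-0.3,0],[1,0.25,0,-0.3,0],[1,0.25,0,-0.3,0],[1,0.45,0,-0.36,0],[1,0.45,0,-0.36,0],[1,0.5,0,-0.27,0],[1,0.5,0,-0.27,0],[1,0.55,0,-0.16,0],[1,0.55,0,-0.16,0]],
  ],
)

```text
time: 57.75
ee_pos: [0.479, 0.1868, 0.3284]
tool_rot: [179.8, 0.1, 90.0]
force: [1.1, -5.6, 1.1]
finger_gap: 0.0002
grip_force: 2.6
```

Run:
```python
from h import *
togo(.477,.327-.016,.288,90)
p=viewer.snapshot("side"); q=viewer.snapshot("scene")
cv2.imwrite("pics/p9.png",np.hstack([cv2.resize(p["image"][130:330,170:370],(400,400)),cv2.resize(q["image"][60:240,250:430],(400,400))])[:,:,::-1])
```

```text
tcp [0.479  0.1868 0.3284] yaw 90.0 j6 21 gap 0.0002 t 57.8
  now-axes xyz units [np.float64(4.97), np.float64(-0.08), np.float64(1.61)] turn units -0.0 | after turn [np.float64(4.97), np.float64(-0.08), np.float64(1.61)]
```

View pics/p9.png

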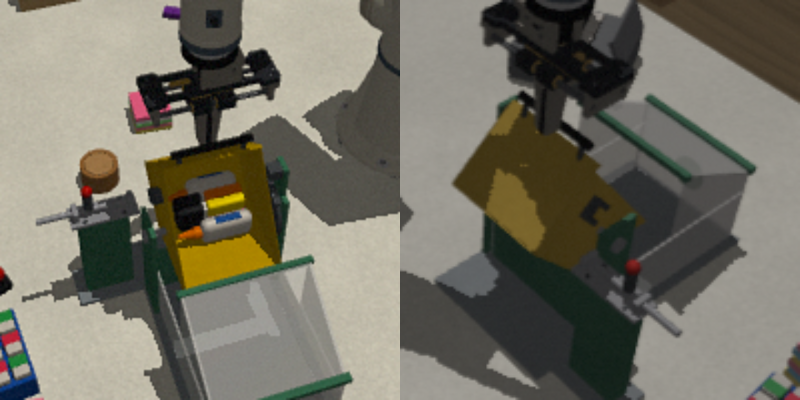

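The bucket has passed its catch and is tilted about 0.8 rad, with the load still inside. Continuing along the arc to about 1.8 rad and holding there.

Request:
play_rows(
  moves=[
    [[1,0.53,0,0.03,0],[1,0.53,0,0.03,0],[1,0.57,0,0.06,0],[1,0.57,0,0.06,0],[1,0.55,0,0.18,0],[1,0.55,0,0.18,0],[1,0.5,0,0.28,0],[1,0.5,0,0.28,0],[1,0.43,0,0.36,0],[1,0.43,0,0.36,0],[1,0,0,0,0],[1,0,0,0,0]],
  ],
)

```text
time: 59.05
ee_pos: [0.4774, 0.3161, 0.2803]
tool_rot: [-179.9, 0.1, 90.1]
force: [-0.5, -5.6, 1.2]
finger_gap: 0.0001
grip_force: 2.7
```

Run:
```python
from h import *
togo(.477,.316,.283,90)
p=viewer.snapshot("side"); q=viewer.snapshot("scene"); print(arm.get_state()["force"])
for P in (p,q): print([(round(d["p"],2),world(P,d["at"]).round(4).tolist()) for d in spotter.spot_point(P,"push_bar")[:2]])
cv2.imwrite("pics/p10.png",np.hstack([cv2.resize(p["image"][130:330,170:370],(400,400)),cv2.resize(q["image"][60:240,250:430],(400,400))])[:,:,::-1])
```

```text
tcp [0.4774 0.3161 0.2803] yaw 90.1 j6 33 gap 0.0001 t 59.0
  now-axes xyz units [np.float64(-0.0), np.float64(-0.02), np.float64(-0.11)] turn units 0.01 | after turn [np.float64(-0.0), np.float64(-0.02), np.float64(-0.11)]
[-1.35475315 -6.2754931   0.39338947]
[(0.82, [0.4765, 0.3324, 0.2871])]
[]
```

View pics/p10.png

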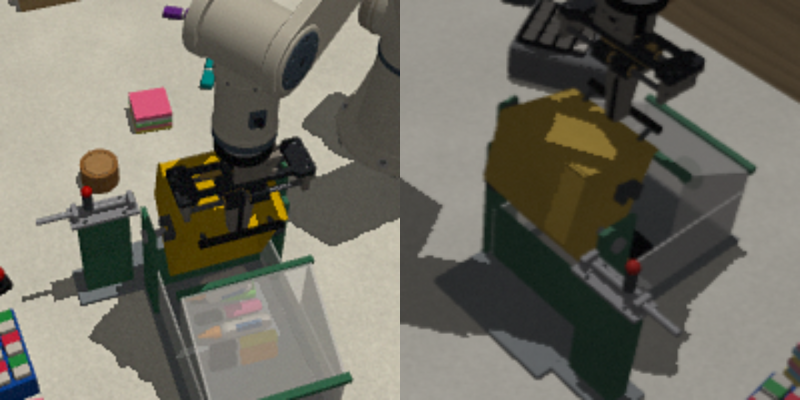

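Side view: the bar is at y 0.332, z 0.287, about 1.8 rad, and the load is visible in the clear bin at about (235,310). I'll hold a while longer, then release.

Request:
play_rows(
  moves=[
    [[1,0,0,0,0],[1,0,0,0,0],[1,0,0,0,0],[1,0,0,0,0],[1,0,0,0,0],[1,0,0,0,0],[1,0,0,0,0],[1,0,0,0,0],[1,0,0,0,0],[1,0,0,0,0],[1,0,0,0,0],[1,0,0,0,0]],
  ],
)

```text
time: 60.45
ee_pos: [0.4775, 0.3154, 0.2809]
tool_rot: [-179.9, 0.1, 90.0]
force: [-1.4, -4.7, 0.3]
finger_gap: 0.0006
grip_force: 2.7
```

Request:
play_rows(
  moves=[
    [[1,0,0,-1,0],[1,0,0,-1,0],[1,0,0,-1,0],[1,0,0,-1,0],[1,0,0,-1,0],[1,0,0,-1,0],[1,0,0,0,-1],[1,0,0,0,-1],[1,0,0,0,-1],[1,0,0,0,-1],[1,0,0,0,-1],[1,0,0,0,-1]],
  ],
)

```text
time: 61.65
ee_pos: [0.4779, 0.3168, 0.4314]
tool_rot: [180.0, -0.1, 114.2]
force: [-0.7, -0.1, 0.3]
finger_gap: 0.0007
grip_force: 0.0
```

Run:
```python
from h import *
togo(.64,.167,.35,180)
p=viewer.snapshot("side"); q=viewer.snapshot("scene"); print(arm.get_state()["force"])
for P in (p,q):
  for n in ("push_bar","bolt_knob"): print(n,[(round(d["p"],2),world(P,d["at"]).round(4).tolist()) for d in spotter.spot_point(P,n)[:2]])
cv2.imwrite("pics/p11.png",np.hstack([cv2.resize(p["image"][130:330,170:370],(400,400)),cv2.resize(q["image"][60:240,250:430],(400,400))])[:,:,::-1])
```

```text
tcp [0.4779 0.3168 0.4314] yaw 114.2 j6 9 gap 0.0007 t 61.6
  now-axes xyz units [np.float64(-8.13), np.float64(3.46), np.float64(3.26)] turn units -16.45 | after turn [np.float64(-6.49), np.float64(-5.99), np.float64(3.26)]
[ 0.01571446 -0.18746283  0.4041119 ]
push_bar [(0.85, [0.4761, 0.1088, 0.2682]), (0.32, [0.461, -0.183, -0.002])]
bolt_knob [(0.51, [0.6588, 0.168, 0.2447])]
push_bar [(0.75, [0.4753, 0.1064, 0.2679]), (0.29, [0.4719, 0.3588, 0.0083])]
bolt_knob []
```

View pics/p11.png

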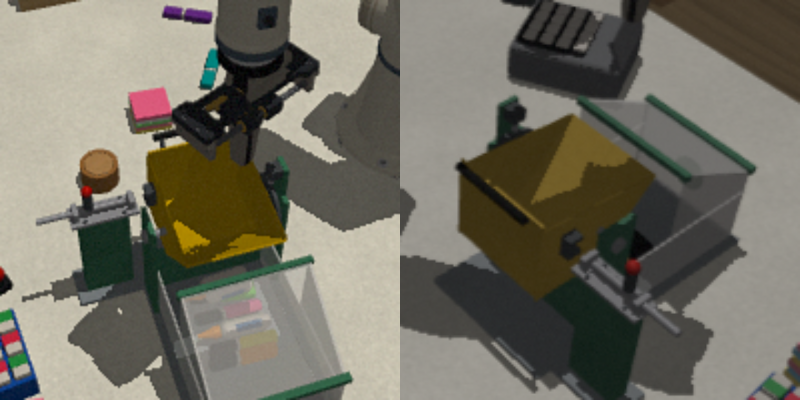

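The bucket is home and empty, and the load is in the bin at (235,310). Now shooting the bolt home.

Request:
play_rows(
  moves=[
    [[-0.1,0,0,0,-1],[-0.1,0,0,0,-1],[-0.1,0,0,0,-1],[-0.1,0,0,0,-1],[-0.1,0,0,0,-1],[-0.1,0,0,0,-1],[-0.1,0,0,0,-1],[-0.1,0,0,0,-1],[-0.1,0,0,0,-1],[-0.1,0,0,0,-1],[-0.1,0,0,0,-1],[-0.1,0,0,0,-1]],
  ],
)

```text
time: 63.15
ee_pos: [0.4781, 0.3165, 0.4311]
tool_rot: [180.0, -0.0, 162.1]
force: [-0.9, 0.0, 1.0]
finger_gap: 0.0506
grip_force: 0.0
```

Request:
play_rows(
  moves=[
    [[-0.1,0,0,0,-1],[-0.1,0,0,0,-1],[-0.1,0,0,0,-1],[-0.1,0,0,0,-1],[-0.1,0,0,0,-0.45],[-0.1,-1,-0.8,0,0],[-0.1,-1,-0.8,0,0],[-0.1,-1,-0.8,0,0],[-0.1,-1,-0.8,0,0],[-0.1,-1,-0.8,0,0],[-0.1,-1,-0.8,0,0],[-0.1,-1,-0.8,0,0]],
  ],
)

```text
time: 64.35
ee_pos: [0.6537, 0.175, 0.4311]
tool_rot: [180.0, 0.0, 179.8]
force: [0.4, 0.4, -0.2]
finger_gap: 0.0504
grip_force: 0.0
```

Request:
play_rows(
  moves=[
    [[-0.1,-0.3,-0.4,0,0],[-0.1,0,0,1,0],[-0.1,0,0,1,0],[-0.1,0,0,1,0],[-0.1,0,0,0,0]],
  ],
)

```text
time: 64.85
ee_pos: [0.6581, 0.1657, 0.3525]
tool_rot: [-179.9, -0.3, 179.8]
force: [1.0, -0.6, -1.0]
finger_gap: 0.0503
grip_force: 0.0
```

Run:
```python
from h import *
togo(.6605,.1665,.231,180)
```

```text
tcp [0.6581 0.1657 0.3525] yaw 179.8 j6 -76 gap 0.0503 t 64.8
  now-axes xyz units [np.float64(-0.1), np.float64(0.03), np.float64(4.86)] turn units -0.05 | after turn [np.float64(-0.1), np.float64(0.03), np.float64(4.86)]
```

Request:
play_rows(
  moves=[
    [[-0.1,-0.08,0,1,0],[-0.1,0,0,1,0],[-0.1,0,0,1,0],[-0.1,0,0,0.7,0],[-0.1,0,0,0.6,0],[-0.1,0,0,0.5,0],[0.8,0,0,0,0],[0.8,0,0,0,0],[0.8,0,0,0,0],[0.8,0,0,0,0],[0.8,0,0,0,0]],
  ],
)

```text
time: 65.95
ee_pos: [0.6626, 0.1656, 0.2369]
tool_rot: [-180.0, 0.1, 179.8]
force: [-0.4, -0.5, 3.1]
finger_gap: 0.0155
grip_force: 15.0
```

Request:
play_rows(
  moves=[
    [[0.8,0.2,0,0,0],[0.8,0.2,0,0,0],[0.8,0.2,0,0,0],[0.8,0.2,0,0,0],[0.8,0.2,0,0,0],[0.8,0.2,0,0,0],[0.8,0.2,0,0,0],[0.8,0.2,0,0,0],[0.8,0.1,0,0,0],[0.8,0,0,0,0],[0.8,0,0,0,0]],
  ],
)

```text
time: 67.05
ee_pos: [0.6192, 0.1658, 0.2368]
tool_rot: [-180.0, 0.0, 179.8]
force: [-0.3, -2.1, 6.4]
finger_gap: 0.0154
grip_force: 15.0
```

Request:
play_rows(
  moves=[
    [[0.8,0.08,0,0,0],[0.8,0,0,0,0],[0.8,0,0,0,0]],
  ],
)

```text
time: 67.35
ee_pos: [0.6175, 0.1658, 0.2368]
tool_rot: [-180.0, 0.0, 179.8]
force: [1.1, -1.8, 6.4]
finger_gap: 0.0153
grip_force: 15.0
```

Request:
play_rows(
  moves=[
    [[0.8,0.08,0,0,0],[0.8,0,0,0,0],[0.8,0,0,0,0]],
  ],
)

```text
time: 67.65
ee_pos: [0.6174, 0.1658, 0.2369]
tool_rot: [180.0, 0.3, 179.8]
force: [8.3, -2.1, 1.3]
finger_gap: 0.0155
grip_force: 15.0
```

Request:
play_rows(
  moves=[
    [[0.8,0.06,0,0,0],[0.8,0,0,0,0],[0.2,0,0,0,0],[-0.1,0,0,0,0],[-0.1,0,0,0,0],[-0.1,0,0,-1,0],[-0.1,0,0,-1,0],[-0.1,0,0,-1,0],[-0.1,0,0,-1,0],[-0.1,0,0,-1,0],[-0.1,0,0,-1,0]],
  ],
)

```text
time: 68.75
ee_pos: [0.6134, 0.1661, 0.3868]
tool_rot: [180.0, -0.1, 179.8]
force: [-0.6, 0.1, 0.2]
finger_gap: 0.0506
grip_force: 0.0
```

Request:
play_rows(
  moves=[
    [[-0.1,0,-1,0,0],[-0.1,0,-1,0,0],[-0.1,0,-1,0,0],[-0.1,0,-1,0,0],[-0.1,0,-1,0,0],[-0.1,0,-1,0,0],[-0.1,0,-1,0,0],[-0.1,0,-1,0,0],[-0.1,0,-1,0,0],[-0.1,0,-1,0,0],[-0.1,0,-1,0,0],[-0.1,0,0,0,0]],
  ],
)

```text
time: 69.95
ee_pos: [0.6127, -0.1113, 0.3856]
tool_rot: [-180.0, -0.1, 179.7]
force: [0.8, 0.4, -0.4]
finger_gap: 0.0504
grip_force: 0.0
```

Run:
```python
from h import *
p=viewer.snapshot("side"); q=viewer.snapshot("scene"); print(arm.get_state()["force"])
for P in (p,q):
  for n in ("push_bar","bolt_knob","notes","tape"): print(n,[(round(d["p"],2),world(P,d["at"]).round(4).tolist()) for d in spotter.spot_point(P,n)[:2]])
cv2.imwrite("pics/p12.png",np.hstack([cv2.resize(p["image"][130:330,170:370],(400,400)),cv2.resize(q["image"][60:300,210:450],(400,400))])[:,:,::-1])
```

```text
[ 0.03528718  0.25861994 -0.60956322]
push_bar [(0.55, [0.4586, -0.181, -0.0031])]
bolt_knob [(0.66, [0.6139, 0.1658, 0.2467])]
notes [(0.92, [0.462, -0.1812, -0.0027]), (0.61, [0.4785, 0.1776, 0.1257])]
tape [(0.59, [0.463, 0.2572, 0.0398]), (0.56, [0.6004, -0.059, 0.0025])]
push_bar [(0.79, [0.478, 0.1071, 0.2662]), (0.57, [0.477, 0.379, 0.0255])]
bolt_knob [(0.48, [0.6129, 0.1697, 0.247]), (0.33, [0.4734, 0.1764, 0.1332])]
notes [(0.82, [0.4637, -0.1861, -0.001])]
tape [(0.73, [0.6003, -0.0586, -0.0002])]
```

View pics/p12.png

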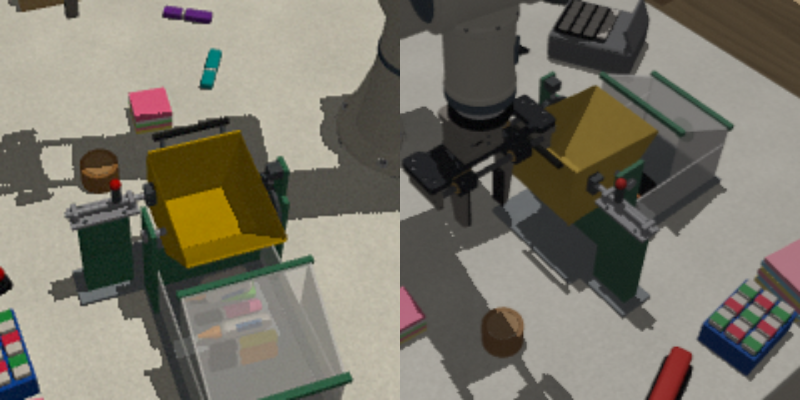

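Run:
```python
from h import *
q=viewer.snapshot("scene"); p=viewer.snapshot("side")
for P in (q,p):
    hsv=cv2.cvtColor(P["image"],cv2.COLOR_RGB2HSV); W=cloud(P); h=hsv[...,0]
    m=((h<6)|(h>174))&(hsv[...,1]>140)&(abs(W[...,2]-.255)<.03)&(abs(W[...,0]-.63)<.06)&(abs(W[...,1]-.165)<.04)
    print("ball",m.sum(),np.percentile(W[m],[2,98],0).round(4).tolist())
cv2.imwrite("pics/p13.png",np.hstack([cv2.resize(p["image"][255:335,245:355],(440,320),interpolation=cv2.INTER_CUBIC),cv2.resize(q["image"][90:170,310:400],(360,320),interpolation=cv2.INTER_CUBIC)])[:,:,::-1])
```

```text
ball 37 [[0.6103, 0.1552, 0.2501], [0.6249, 0.1705, 0.2646]]
ball 24 [[0.6104, 0.1627, 0.2511], [0.6236, 0.1765, 0.264]]
```

View pics/p13.png

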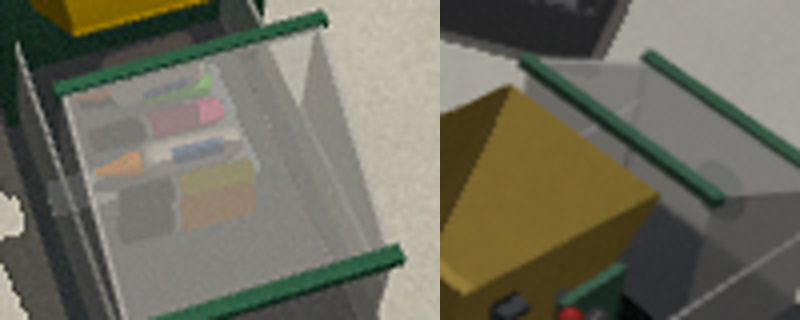

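The bin holds all six: green, pink, yellow and orange markers plus both bottles, one nozzle at (95,97) and the other at (125,165). The knob is back at its home position.

```bash
python3 -c "
from h import *
print(arm.close_job())"
```

```text
the job is handed in; nothing more can be done
None
```

The job is handed in: all six items went through the bucket into the clear bin, the bucket swung back home, the bolt is shot home again, and the sticky-note cube and tape roll were left where they were.

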